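Run the spice mill empty into a tin and put it on the scale

TASK

The last of an order is still inside the spice mill, and the next customer's bark already waits in its feed tray: stand the steel tin under the mill's spout and push the feed gate fully shut. Then pull the red knob straight out until it clicks and stays on, let go and leave it running by itself for at least two seconds, and push it fully home again; the tin must be in place and the gate shut whenever the knob is out. Last, set the tin upright on the middle of the scale's pan; never drop or tip it, and leave everything else on the counter where it is.

Things in the scene. Friction and masses are not known exactly. Their poses are not given: they have to be found in the camera images.
- mill: Bench spice mill, dark blue-grey, fixed. Origin: on the counter below its middle; z up, +x to its back. Its front looks along its own -x: to the robot's left, give or take 10 deg. Facing the front, the grinding side (round steel door, spout, feed gate) is on the right at y = -80 mm, the switch console on the left, y 30 to 170. Spans x -125 to 145, y -170 to 170 mm, top at z = 328
- panel (a point): Middle of the console's sloping switch panel, where the knob's axis leaves it, 139 mm above the counter; axes as the mill's. The panel is 120 mm long up the slope, 140 mm wide; it rises backwards at 40 deg, so its normal, the knob's axis, leans 40 deg from vertical towards the mill's front (-x)
- tray_edge (a point): Lower front edge of the steel feed tray above the knob; axes as the mill's. The tray (bark lies in it) reaches from here 218 mm back, over the whole width of the mill (340 mm), z = 278 to 328 mm. It hangs over the knob: a tool pointing straight down has no room there; come along the knob's axis, tilted about 40 deg
- spout_mouth (a point): Middle of the lowest edge of the mill's discharge chute, 84 mm up (12 mm over the tin's rim), axes as the mill's. Square steel duct, 36 mm wide (y), 16 deep, rising backwards at 38 deg; its end reaches 10 mm further forward. Pedestal 65 mm behind, door 48 mm behind with lower edge at z = 119. The tin's axis goes under this point: bring it level from the front, tool tilted back about 40 deg
- gate_lip (a point): Middle of the front face of the feed gate's turned-down lip (60 mm wide, 30 mm high: 15 mm above and below this point; orange edge), about z = 255 mm, in front of the tray. Axes as the mill's; push it along the mill's +x. Free space before and below it
- feed_gate (a joint): How far the feed gate (a flat steel slide under the tray, above the chamber) stands out towards the mill's front, in m: 0 is fully shut, against its stop; 0.045 fully open. Starts 0.025 to 0.042. Slides with about 3 N of friction and stays where it is left; within 4 mm counts as shut
- knob_mid (a point): The middle of the red round knob of the mill's run switch, a disc 38 mm across and 16 mm thick on a 14 mm stem; its z axis is the knob's axis, pointing straight out of the panel (40 deg from vertical, leaning to the mill's front), y as the mill's. Pushed in, the disc's middle is 28 mm off the panel. A 31 mm collar, 10 mm high, sits round the stem on the panel; on either side along y the panel is bare for 45 mm
- run_knob (a joint): How far the knob is pulled out, in m: 0 is fully home (off), 0.012 is out on its detent (on), both against stops. A sprung detent resists with 6 to 8 N at first, less and less towards half way; a little past half way it snaps to the other end by itself and stays there, out or in. Starts at 0; over 0.009 is on, under 0.003 is home
- tin: The bare grey steel tin, loose: a straight open cup 60 mm across, 72 mm high, 3 mm wall, about 0.13 kg. Origin: centre of its underside, z up. It stands in a row with the chilli jar and the brass cup, in any order
- scale: White and orange counter scale, 250 x 240 mm, fixed. Origin: on the counter under its middle, z up, display on its -x side; nothing stands on it
- pan (a point): Centre of the top of the scale's steel pan, 76 mm above the counter; the pan is flat, 190 mm (scale's x) by 220 mm (y), and does not move
- jar_chilli: Bystander: round red-brown jar with orange lid, 60 mm across, about 95 mm high. Origin: centre of its underside
- brass_cup: Bystander: small brass cup, 58 mm across the rim, 55 mm high. Origin: centre of its underside
- brush: Bystander: mill brush lying beyond the scale, 200 mm long along its x, 42 mm wide, 20 mm high, handle to its -x. Origin: its underside, in the middle
- scoop: Bystander: steel scoop, pan 75 x 50 x 22 mm, with a wooden handle to its -x, 120 mm out. Origin: underside of the pan's centre
- sauce_bottle: Bystander: dark bottle with red cap, 56 mm across, 190 mm high. Origin: centre of its underside
- masala_carton: Bystander: upright green carton, 45 x 75 x 120 mm. Origin: centre of its underside
- jar_turmeric: Bystander: yellow jar with orange lid, 68 mm across, about 85 mm high. Origin: centre of its underside
Things that resemble listed ones, but are neither listed nor needed, are in the scene too. What is meant by the tin is not pink or purple, and is the larger of those in its own colour.

How it is judged:
On the way, in this order (a step that is already met when the one before it is completed fails the run):
1. the tin stands under the spout and the feed gate is shut (horizontal distance between tin and spout_mouth below 0.015 m and height (world z) of tin below 0.006 m and angle between tin's own z axis and vertical below 0.1 rad and value of joint feed_gate below 0.004 m and linear speed of tin below 0.02 m/s and value of joint run_knob below 0.003 m), for 0.2 s.
2. the knob stays out on its detent, let go, for two seconds, with the tin in place and the gate shut (value of joint run_knob above 0.009 m and contact force between each of the arm, the fingers and run_knob below 0.5 N and horizontal distance between tin and spout_mouth below 0.015 m and height (world z) of tin below 0.006 m and angle between tin's own z axis and vertical below 0.1 rad and value of joint feed_gate below 0.004 m), for 1.8 s.
3. the knob is pushed fully home, the tin still under the spout (value of joint run_knob below 0.003 m and horizontal distance between tin and spout_mouth below 0.015 m and height (world z) of tin below 0.006 m and angle between tin's own z axis and vertical below 0.1 rad), for 0.2 s.
At the end, for the whole second after the job is handed in: The tin stands upright and at rest on the scale's pan, its axis within 50 mm of the pan's centre; the knob is fully home (within 3 mm) and the feed gate shut (within 4 mm) (horizontal distance between tin and pan below 0.05 m and z of tin in the frame of pan between -0.006 and 0.006 m and angle between tin's own z axis and vertical below 0.1 rad and linear speed of tin below 0.02 m/s and value of joint feed_gate below 0.004 m and value of joint run_knob below 0.003 m); the robot touches nothing.
It fails at once if the knob is out while the tin is not under the spout (value of joint run_knob above 0.006 m and (horizontal distance between tin and spout_mouth above 0.02 m or height (world z) of tin above 0.01 m)).
It fails at once if the knob is out while the feed gate is open (value of joint each of run_knob, feed_gate above 0.006 m).
It fails at once if the tin is tipped by more than about 30 degrees (angle between tin's own z axis and vertical above 0.55 rad).
It fails at once if the tin is dropped or knocked flying (linear speed of tin above 0.5 m/s and contact force between the fingers and tin below 0.1 N).
It fails at once if a bystander is shifted by more than 30 mm (distance of any of jar_chilli, brass_cup, brush, scoop, sauce_bottle, masala_carton, jar_turmeric from where it was at the start of the episode above 0.03 m).
It also fails if it takes over 72 s, if anything falls off the work surface, if the arm or the gripper's body presses on something with over 40 N, if the wrist force passes 120 N, or if a joint passes its speed limit or range.

ROBOT

A 7-joint arm with a two-finger parallel gripper is mounted at the origin on the work surface. World frame = base frame: x ahead of the robot, y to its left, z up, the work surface at z = 0. Lengths are in m, angles in rad, forces in N, time in s.
With the tool pointing down it reaches from about 0.35 to 0.9 m from the base axis. Payload 8.1 kg.
Tool frame: the origin (TCP) lies between the finger pads; the fingertips stand 14 mm ahead of it and the grasp point (between the pads) lies 5 mm behind it (arm.tips_ahead is the distance from the TCP to the fingertips, in m); z points along the fingers, y is the line along which they close (so a half turn about z gives the same grasp; the last joint's range is limited). The gripper opens to 92 mm and grips with 3 to 60 N. Pads are 19 mm wide; open, the fingers measure 130 mm over their backs; the gripper's body (75 mm by 190 mm) begins 47 mm behind the grasp point.
Start: joints at [-1.342, 0.434, 0.025, 1.573, -0.012, 1.134, -0.075], TCP at [0.204, 0.591, 0.241] pointing down, gripper open.
Joint ranges: [-2.62, 2.62], [-0.44, 2.09], [-1.27, 1.32], [0.08, 2.57], [-1.32, 4.46], [0.12, 2], [-2.74, 2.74]. Speed limits (rad/s): [2.22, 2.22, 3.01, 3.01, 3.14, 3.14, 3.14].

INTERFACE

Orientations are given as a rotation vector (axis times angle).
In Python, from cell import readout, vision, sign_off, arm gives the robot as it stands. The module is installed in compiled form; this text tells all that it offers.
- The arm moves only by the shell command python3 -m creep 'ROWS' [FORCE]. ROWS is JSON, a list of rows, each a list of 5 numbers: the shift along the tool's x, y, z in units of 4 cm (1.0 is 4 cm), then the turn about the tool's z in units of 4 degrees (1.0 is 4 degrees), then the opening, from 0 (shut) to 1 (fully open). A call has 1 to 12 rows; each row shifts and turns the commanded pose from where the row before left it, along the tool's axes as they then stand; what a row does not reach is not made up. A row lasts 1/8 s, in which the tool goes at most 62.5 mm and 10.7 degrees, less where a joint would pass 70% of its speed; a pose out of reach is approached as far as the arm can. A call with a number of a shift or a turn outside -1 to 1 is refused whole. A call with a gripper value outside its range is refused whole. The fingers move at their own pace and stop on an object; FORCE is the grip in N (left out, the last holds). Time passes only in rows, so rows that do not move let the fingers close. It gives the time, the measured TCP pose, the force, the opening and the grip force at its end, in the units of the state.
- readout.observe(): the state, without advancing time (a new reading comes with each control period).
- vision.get_image(name): name is "side" or "top"; returns a dict with "pixels" (420x560x3 uint8, blue, green, red), "z_map" (420x560 float32, m along the optical axis (not along the pixel's ray), 0 where there is no reading), "camera_matrix" (3x3 intrinsics, pixels), "position" and "rotation" of the camera in the world. Camera axes: x right, y up, looking along -z (the intrinsics and any distortion apply to the point x, -y, -z); pixel columns grow to the right and rows downward; lengths in m; the calibration is good to about 2 mm. A picture is of the moment at which its call begins.
- sign_off(): hands the job in; it is judged then, once.
The state is a dict: "clock": time; "joints": joint angles; "dq": joint speeds; "joint_efforts": joint torques, N m; "position": TCP position; "ee_rot": TCP orientation; "force": force on the tool from outside, world axes, zero at the start; "ft_torque": the same for the moment, N m; "width": opening from 0.0 (shut) to 1.0 (fully open); "gripper_force": force on a finger pad.
Only numpy, scipy, OpenCV 4.12 (cv2) and the standard library are available. Lean on these libraries where they do the work, as an engineer would, in place of code of your own. Each camera call takes 0.05 s, during which the arm holds its last target. There are 200 camera calls.

## Working session

There is one attempt and no reset: what is moved stays moved. The work goes in short steps, Python scripts to look and compute and a shell command to move; the robot and the scene stay as the last step left them, time stands still between calls to the robot, and variables do not carry over. Pictures are saved under pics/ and viewed, at most 13 in all, crops included, and the job is handed in when it is done.

```bash
mkdir -p pics; cat > h.py <<'E'
import numpy as np, cv2
from scipy.spatial.transform import Rotation as R
from cell import readout, vision, sign_off, arm
def cloud(im):
    z=im['z_map'].astype(float);K=np.array(im['camera_matrix']);h,w=z.shape
    u,v=np.meshgrid(np.arange(w),np.arange(h))
    P=np.stack([(u-K[0,2])/K[0,0]*z,-(v-K[1,2])/K[1,1]*z,-z],-1)
    Rm=np.array(im['rotation'])
    if Rm.shape!=(3,3): Rm=R.from_rotvec(Rm).as_matrix()
    W=P@Rm.T+np.array(im['position']); W[z<=0]=np.nan
    return W
E
python3 - <<'E'
from h import *
import pickle
d={}
for n in('side','top'):
    im=vision.get_image(n);d[n]=im;cv2.imwrite(f'pics/{n}0.png',im['pixels'])
    print(n,im['position'],im['rotation'],im['camera_matrix'],[k for k in im])
pickle.dump(d,open('d0.pkl','wb'));s=readout.observe();print(s['position'],s['ee_rot'],arm.tips_ahead)
E
```

```text
side [ 1.09218773 -0.12153492  1.09035712] [0.47050977 0.35015361 1.21188819] [[423.59810651   0.         284.78046109]
 [  0.         423.59810651 207.62239395]
 [  0.           0.           1.        ]] ['pixels', 'z_map', 'camera_matrix', 'position', 'rotation']
top [0.47997359 0.05322087 1.50345163] [ 0.0784099  -0.04731029 -1.58725848] [[484.89331104   0.         278.07176665]
 [  0.         484.89331104 208.57075811]
 [  0.           0.           1.        ]] ['pixels', 'z_map', 'camera_matrix', 'position', 'rotation']
[0.20350329 0.5904846  0.24004182] [-5.18931586e-01 -3.09831729e+00  2.18403800e-03] 0.014
```

View pics/side0.png

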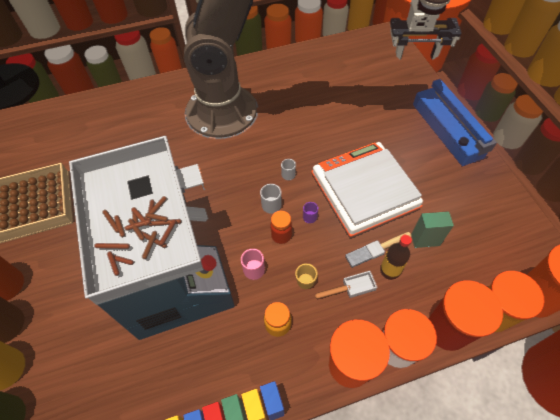

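View pics/top0.png

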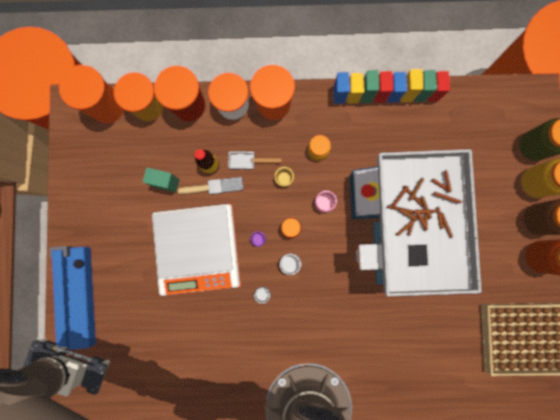

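Grey candidates: larger cup at side (271,198)/top (290,264), smaller cup at side (288,168)/top (262,295). The pink (252,264) and purple (311,212) ones are excluded by colour. The larger grey cup should be the tin. I'll confirm this with a crop and measure.

```bash
python3 - <<'E'
from h import *
import pickle
d=pickle.load(open('d0.pkl','rb'))
s=d['side'];t=d['top']
c=cv2.resize(s['pixels'][150:310,170:330],None,fx=3.5,fy=3.5,interpolation=cv2.INTER_CUBIC);cv2.imwrite('pics/crop1.png',c)
Ws=cloud(s);Wt=cloud(t)
def circ(P):
    A=np.c_[2*P[:,:2],np.ones(len(P))];x=np.linalg.lstsq(A,(P[:,:2]**2).sum(1),rcond=None)[0];return x[:2],np.sqrt(x[2]+x[:2]@x[:2])
for nm,W,(u,v) in (('tinS',Ws,(271,198)),('tinT',Wt,(290,264)),('smallS',Ws,(288,168)),('smallT',Wt,(262,295))):
    P=W[v-22:v+22,u-22:u+22].reshape(-1,3);P=P[~np.isnan(P[:,0])]
    c0=P[(P[:,2]>.03)];ztop=np.percentile(c0[:,2],98);rim=c0[c0[:,2]>ztop-.006]
    print(nm,ztop,(rim.min(0)+rim.max(0))/2,rim.max(0)-rim.min(0),circ(rim),len(rim))
# mill tray: points z ~ .328 
for nm,W in(('S',Ws),('T',Wt)):
    z=W[...,2];m=(abs(z-.327)<.006)&(W[...,1]<0)&(W[...,0]<.75)
    m=cv2.morphologyEx(m.astype(np.uint8),cv2.MORPH_OPEN,np.ones((2,2)))
    P=W[m>0][:,:2].astype(np.float32)
    n,l,st,_=cv2.connectedComponentsWithStats(m,connectivity=8);k=1+np.argmax(st[1:,4]);P=W[l==k][:,:2].astype(np.float32)
    print('tray',nm,cv2.minAreaRect(P),len(P),np.round(cv2.boxPoints(cv2.minAreaRect(P)),4).tolist())
    z=W[...,2];b=(np.array((s if nm=='S' else t)['pixels'])).astype(int)
    red=(b[...,2]>110)&(b[...,1]<60)&(b[...,0]<70)&(z>.13)&(z<.22)&(W[...,1]<0.1)&(W[...,0]<.75)
    P=W[red];print('knob',nm,len(P),np.median(P,0),P.min(0),P.max(0))
    m=(abs(z-.076)<.005)&(W[...,1]>.1);P=W[m][:,:2].astype(np.float32);print('pan',cv2.minAreaRect(P),np.median(z[m]))
    m=(z>.235)&(z<.275)&(W[...,1]<.1)&(W[...,0]<.5)&(W[...,0]>.2)&(W[...,1]>-.2);P=W[m];print('gate',len(P),P.min(0),P.max(0),np.median(P,0))
E
```

```text
tinS 0.09721686656963957 [0.53047356 0.04240246 0.09512489] [0.03650849 0.05068445 0.00766831] (array([0.53296405, 0.04347667]), np.float64(0.015452154602072006)) 138
tinT 0.0770047446052299 [0.43116279 0.04675688 0.07431874] [0.05837818 0.05595844 0.00650893] (array([0.43167827, 0.04694591]), np.float64(0.028152816921560735)) 34
smallS 0.07203324711307008 [0.4169299  0.05690763 0.07030969] [0.02851117 0.03307386 0.00852193] (array([0.42877415, 0.04739153]), np.float64(0.023929865571587643)) 27
smallT 0.05864514395405715 [0.34067048 0.13266484 0.05615294] [0.04106565 0.04125192 0.00682167] (array([0.34035656, 0.13244052]), np.float64(0.020984219923921684)) 18
tray S ((0.39162367582321167, -0.35662132501602173), (0.6499379873275757, 0.32857924699783325), 2.9613454341888428) 1555 [[0.05860000103712082, -0.2092999964952469], [0.07559999823570251, -0.5375000238418579], [0.7246000170707703, -0.5038999915122986], [0.7077000141143799, -0.17579999566078186]]
knob S 168 [ 0.63918497 -0.16961806  0.16675007] [ 0.61912289 -0.18473885  0.15078768] [ 0.65436314 -0.15374356  0.18010027]
pan ((0.37
[... 204 characters left out ...]
5696657 -0.15707197  0.26959352]
tray T ((0.5336225032806396, -0.46159055829048157), (0.4246758818626404, 0.2417135387659073), 14.521096229553223) 591 [[0.2978000044822693, -0.3977999985218048], [0.35839998722076416, -0.6317999958992004], [0.7695000171661377, -0.5253000259399414], [0.708899974822998, -0.2913999855518341]]
knob T 161 [ 0.62961812 -0.17215988  0.16551456] [ 0.43052822 -0.70035003  0.13012607] [ 0.67449959 -0.15332207  0.18014867]
pan ((0.5664197206497192, 0.45810091495513916), (0.5393822193145752, 0.8276143670082092), 76.20268249511719) 0.07593268234247574
gate 568 [ 0.41940989 -0.1962825   0.24338415] [ 0.48953927 -0.12619202  0.27492245] [ 0.45427428 -0.15417469  0.26954651]
```

View pics/crop1.png

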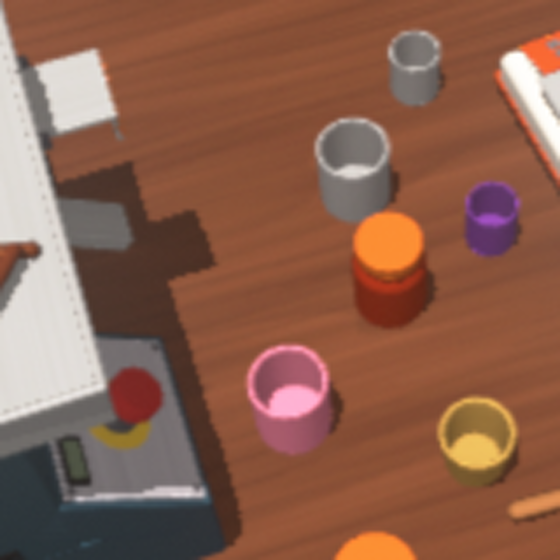

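The crop confirms the larger grey cup at crop (353,168), next to the smaller grey one at (414,65) and the chilli jar at (388,265). Next I'll fit the mill pose, spout, gate and scale.

```bash
python3 - <<'E'
from h import *
import pickle
d=pickle.load(open('d0.pkl','rb'))
np.set_printoptions(precision=4,suppress=True)
def comp(m,seed=None):
    n,l,st,_=cv2.connectedComponentsWithStats(m.astype(np.uint8),connectivity=4);k=1+np.argmax(st[1:,4]);return l==k
for nm in('side','top'):
    W=cloud(d[nm]);x,y,z=W[...,0],W[...,1],W[...,2]
    m=comp((z>.276)&(z<.34)&(y<-.1)&(x<.78)&(x>.2)&(y>-.5));P=W[m].astype(np.float32)
    r=cv2.minAreaRect(P[:,:2]);print(nm,'tray',r,cv2.boxPoints(r).tolist(),len(P))
    # front rim line: points z>.32, max y by x bins
    Q=P[P[:,2]>.318];bx=np.arange(.36,.66,.01);L=[]
    for b in bx:
        q=Q[abs(Q[:,0]-b)<.005]
        if len(q)>1:L.append(q[np.argmax(q[:,1]),:2])
    L=np.array(L)
    if len(L)>5: p=np.polyfit(L[:,0],L[:,1],1);print(' front line',p,np.degrees(np.arctan(p[0])),'rms',np.std(L[:,1]-np.polyval(p,L[:,0])))
    m=comp((z>.262)&(z<.275)&(y<-.1)&(x<.52)&(x>.4)&(y>-.2));P=W[m].astype(np.float32)
    r=cv2.minAreaRect(P[:,:2]);print(' gate',r,cv2.boxPoints(r).tolist(),np.median(P[:,2]))
    m=(z>.07)&(z<.17)&(x>.42)&(x<.54)&(y>-.26)&(y<-.08);P=W[m]
    print(' spout',len(P));
    if len(P)>20:
        c=P[comp(m)[m]];print(c.min(0),c.max(0),c[np.argsort(c[:,1])[-12:]])
    m=(z>.07)&(z<.082)&(y>.15)&(y<.45)&(x>.35)&(x<.7);m=comp(m);P=W[m].astype(np.float32)
    r=cv2.minAreaRect(P[:,:2]);print(' pan',r,np.median(P[:,2]))
    # console panel plane
    m=(z>.09)&(z<.19)&(x>.53)&(x<.75)&(y>-.3)&(y<-.1);P=W[m]
    best=None
    b=d[nm]['pixels'].astype(int);red=(b[...,2]>110)&(b[...,1]<60)&(b[...,0]<70)&(z>.13)&(z<.22)&(y<0)&(y>-.3)&(x>.5)&(x<.75)
    K=W[red];k0=np.median(K,0);K=K[np.linalg.norm(K-k0,axis=1)<.03]
    c=K-K.mean(0);n=np.linalg.svd(c)[2][2];n*=np.sign(n[2]);h=(K-k0)@n
    print(' knob',len(K),K.mean(0),'n',n,K.min(0),K.max(0))
E
```

```text
Traceback (most recent call last):
cv2.error: OpenCV(4.12.0) /io/opencv/modules/imgproc/src/convhull.cpp:143: error: (-215:Assertion failed) total >= 0 && (depth == CV_32F || depth == CV_32S) in function 'convexHull'
```

```bash
cat > m.py <<'E'
from h import *
import pickle
d=pickle.load(open('d0.pkl','rb'))
np.set_printoptions(precision=4,suppress=True)
mar=lambda P:cv2.minAreaRect(np.ascontiguousarray(P[:,:2],np.float32))
def comp(m):
    n,l,st,_=cv2.connectedComponentsWithStats(m.astype(np.uint8),connectivity=4);k=1+np.argmax(st[1:,4]);return l==k
for nm in('side','top'):
    W=cloud(d[nm]);x,y,z=W[...,0],W[...,1],W[...,2]
    m=comp((z>.276)&(z<.34)&(y<-.1)&(x<.78)&(x>.2)&(y>-.5));P=W[m]
    r=mar(P);print(nm,'tray',r,np.round(cv2.boxPoints(r),4).tolist(),len(P))
    Q=P[P[:,2]>.318];bx=np.arange(.36,.66,.01);L=[]
    for b in bx:
        q=Q[abs(Q[:,0]-b)<.005]
        if len(q)>1:L.append(q[np.argmax(q[:,1]),:2])
    L=np.array(L)
    if len(L)>5: p=np.polyfit(L[:,0],L[:,1],1);print(' front line',p,np.degrees(np.arctan(p[0])),'rms',np.std(L[:,1]-np.polyval(p,L[:,0])))
    m=comp((z>.262)&(z<.275)&(y<-.1)&(x<.52)&(x>.4)&(y>-.2));P=W[m]
    r=mar(P);print(' gate',r,np.round(cv2.boxPoints(r),4).tolist(),np.median(P[:,2]))
    m=(z>.07)&(z<.17)&(x>.42)&(x<.54)&(y>-.26)&(y<-.08);P=W[m]
    print(' spout',len(P));
    if len(P)>20:
        c=W[comp(m)];print(c.min(0),c.max(0),c[np.argsort(c[:,1])[-12:]])
    m=(z>.07)&(z<.082)&(y>.15)&(y<.45)&(x>.35)&(x<.7);m=comp(m);P=W[m]
    r=mar(P);print(' pan',r,np.median(P[:,2]))
    b=d[nm]['pixels'].astype(int);red=(b[...,2]>110)&(b[...,1]<60)&(b[...,0]<70)&(z>.13)&(z<.22)&(y<0)&(y>-.3)&(x>.5)&(x<.75)
    K=W[red];k0=np.median(K,0);K=K[np.linalg.norm(K-k0,axis=1)<.03]
    n=np.linalg.svd(K-K.mean(0))[2][2];n*=np.sign(n[2])
    print(' knob',len(K),K.mean(0),'n',n,K.min(0),K.max(0))
E
python3 m.py
```

```text
side tray ((0.5373820066452026, -0.2914799153804779), (0.3495331108570099, 0.22449232637882233), 1.2394964694976807) [[0.3601999878883362, -0.18299999833106995], [0.3650999963283539, -0.4074999988079071], [0.7145000100135803, -0.39989998936653137], [0.7096999883651733, -0.17550000548362732]] 15860
 front line [ 0.0266 -0.1941] 1.5236800129974124 rms 0.0009283008269841484
 gate ((0.45585012435913086, -0.15773998200893402), (0.07188183814287186, 0.053378649055957794), 1.4158580303192139) [[0.41929998993873596, -0.13189999759197235], [0.4205999970436096, -0.18529999256134033], [0.49239999055862427, -0.1835000067949295], [0.491100013256073, -0.13019999861717224]] 0.26968286605143743
 spout 252
[ 0.4369 -0.193   0.0812] [ 0.4754 -0.1469  0.1326] [[ 0.4598 -0.1494  0.0954]
 [ 0.4464 -0.1491  0.0955]
 [ 0.4694 -0.1489  0.0945]
 [ 0.4564 -0.1487  0.095 ]
 [ 0.4432 -0.1484  0.0954]
 [ 0.4658 -0.1483  0.0937]
 [ 0.4531 -0.148   0.0947]
 [ 0.4376 -0.1478  0.0918]
 [ 0.4617 -0.1476  0.0921]
 [ 0.447  -0.1474  0.0902]
 [ 0.4711 -0.1472  0.0908]
 [ 0.4578 -0.1469  0.0909]]
 pan ((0.495911836624145
[... 829 characters left out ...]
27039], [0.4203000068664551, -0.12630000710487366]] 0.2697881031337608
 spout 28
[ 0.4371 -0.1486  0.0871] [ 0.4688 -0.1451  0.098 ] [[ 0.4688 -0.1463  0.09  ]
 [ 0.4457 -0.1461  0.0871]
 [ 0.466  -0.1461  0.0913]
 [ 0.4573 -0.146   0.0901]
 [ 0.4631 -0.1457  0.0929]
 [ 0.4371 -0.1457  0.088 ]
 [ 0.4545 -0.1455  0.0926]
 [ 0.4429 -0.1455  0.0906]
 [ 0.4401 -0.1454  0.0907]
 [ 0.4487 -0.1454  0.0926]
 [ 0.4516 -0.1452  0.0942]
 [ 0.4603 -0.1451  0.0971]]
 pan ((0.5010279417037964, 0.3342185616493225), (0.1897895336151123, 0.22065576910972595), 5.499303340911865) 0.07598055886953836
 knob 119 [ 0.6324 -0.1682  0.1683] n [0.0262 0.597  0.8018] [ 0.617  -0.1843  0.1536] [ 0.6487 -0.1533  0.1801]
```

Mill yaw is about 1.2°, spout mouth about (0.4545,-0.156), knob_mid about (0.635,-0.1745,0.160), gate lip about (0.452,-0.127), pan about (0.498,0.333), tin about (0.4315,0.047). Rows can only turn about tool z, so the 40° tilt has to come from how the arm treats a pose at its limits. I'll carry the tool over first.

```bash
python3 -m creep '[[-1,-0.95,-0.5,0,1],[-1,-0.95,-0.5,0,1],[-1,-0.95,-0.5,0,1],[-1,-0.95,-0.5,0,1],[-1,-0.95,-0.5,0,1],[-1,-0.95,-0.5,0,1],[-1,-0.95,-0.5,0,1],[-1,-0.95,-0.5,0,1],[-1,-0.95,-0.5,0,1],[-1,-0.95,-0.5,0,1]]'
cat > st.py <<'E'
import sys,json
from h import *
np.set_printoptions(precision=4,suppress=True)
s=readout.observe();M=R.from_rotvec(s['ee_rot']).as_matrix();p=np.array(s['position'])
print('t',round(s['clock'],2),'p',p,'q',np.array(s['joints']),'F',np.array(s['force']),'w',s['width'],'gf',s['gripper_force']);print(M.T, 'tilt',np.degrees(np.arccos(-M[2,2])))
for a in sys.argv[1:]:   # target of grasp point (5mm behind TCP)
    t=np.array(json.loads(a));print('to',t,'units',M.T@(t-(p-.005*M[:,2]))/.04)
E
python3 st.py
```

```text
clock: 1.35
position: [0.4583, 0.0995, 0.4413]
ee_rot: [-0.519, -3.098, -0.0]
force: [0.7, 0.4, 0.2]
width: 0.997
gripper_force: 0.0
t 1.35 p [0.4583 0.0995 0.4413] q [-0.6964  0.0518  0.3979  1.5969 -0.0204  1.4969  0.9416] F [0.6811 0.3807 0.2168] w 0.9967769978853521 gf 0.0
[[-0.9455  0.3256  0.0001]
 [ 0.3256  0.9455  0.0002]
 [-0.0001  0.0002 -1.    ]] tilt 0.013443918333506381
```

```bash
python3 -m creep '[[0,0,-0.1,1,1],[0,0,-0.1,1,1],[0,0,-0.1,1,1],[0,0,-0.1,1,1],[0,0,-0.1,1,1],[0,0,-0.1,1,1],[0,0,-0.1,1,1],[0,0,-0.1,1,1],[0,0,-0.1,1,1],[0,0,-0.1,1,1],[0,0,-0.1,1,1],[0,0,-0.1,1,1]]' >/dev/null
python3 -m creep '[[0,0,0,1,1],[0,0,0,1,1],[0,0,0,1,1],[0,0,0,1,1],[0,0,0,1,1],[0,0,0,0.75,1]]' >/dev/null; python3 st.py
```

```text
t 3.6 p [0.4578 0.1013 0.4884] q [-0.7428  0.0488  0.4448  1.4907 -0.021   1.6076 -0.3015] F [ 0.4964 -0.8184 -0.517 ] w 0.9964619541625954 gf 0.0
[[ 0.0022  1.     -0.0002]
 [ 1.     -0.0022 -0.0007]
 [-0.0007 -0.0002 -1.    ]] tilt 0.040855029964935355
```

```bash
python3 -m creep '[[-1,0,0,0,1],[-1,0,0,0,1],[-1,0,0,0,1],[-1,0,0,0,1],[-1,0,0,0,1],[-1,0,0,0,1],[-1,0,0,0,1]]' >/dev/null
python3 -m creep '[[-0.8,-1,0,0,1],[-0.8,-1,0,0,1],[-0.8,-1,0,0,1],[-0.8,-1,0,0,1],[-0.8,-1,0,0,1],[-0.8,-1,0,0,1],[-0.8,-1,0,0,1],[-0.8,-1,0,0,1],[-0.8,-1,0,0,1],[-0.8,-1,0,0,1],[-0.8,-1,0,0,1]]' >/dev/null; python3 st.py
```

```text
t 5.85 p [ 0.0407 -0.5128  0.49  ] q [ 0.4438  0.25    1.2747  1.4238 -0.2388  1.6427  1.6924] F [ 0.44   -0.1078  0.3647] w 0.9982326835110518 gf 0.0
[[-0.0001  1.      0.0014]
 [ 1.      0.0001 -0.0006]
 [-0.0006  0.0014 -1.    ]] tilt 0.08889949701920404
```

```bash
python3 -m creep '[[0,0,-1,0,1],[0,0,-1,0,1],[0,0,-1,0,1],[0,0,-1,0,1],[0,0,-1,0,1],[0,0,-1,0,1]]' >/dev/null;python3 st.py; python3 -m creep '[[0,0,-1,0,1],[0,0,-1,0,1],[0,0,-1,0,1],[0,0,-1,0,1]]' >/dev/null; python3 st.py
```

```text
t 6.6 p [ 0.0393 -0.5136  0.6415] q [ 1.0915  0.2208  0.4487  0.9343 -0.1029  2.0021  1.4888] F [-0.7874 -0.8735 -0.9473] w 0.9997083338430853 gf 0.0
[[-0.0017  1.     -0.0037]
 [ 1.      0.0017 -0.0016]
 [-0.0016 -0.0037 -1.    ]] tilt 0.22976339518403888
t 7.1 p [ 0.0356 -0.4874  0.6999] q [ 0.8747  0.1329  0.6698  0.9042 -0.0956  2.0018  1.4883] F [ 0.2908  0.2659 -0.7839] w 1.0003769753217313 gf 0.0
[[ 0.0014  0.9917 -0.1283]
 [ 1.     -0.0003  0.0092]
 [ 0.0091 -0.1283 -0.9917]] tilt 7.391462044570499
```

Climbing against the wrist limit tilts the tool in the direction I need, so I'll continue.

```bash
python3 -m creep '[[0,0,-1,0,1],[0,0,-1,0,1],[0,0,-1,0,1],[0,0,-1,0,1]]' >/dev/null;python3 st.py; python3 -m creep '[[-0.3,0,-1,0,1],[-0.3,0,-1,0,1],[-0.3,0,-1,0,1]]' >/dev/null; python3 st.py
```

```text
t 7.6 p [ 0.0325 -0.4557  0.7532] q [ 0.3592  0.0139  1.0798  0.8847 -0.0017  2.0019  1.4359] F [-0.1215 -0.0338  0.9117] w 1.0008068023489272 gf 0.0
[[ 0.0034  0.9695 -0.2451]
 [ 0.9998  0.0022  0.0223]
 [ 0.0221 -0.2451 -0.9692]] tilt 14.24804540770065
t 7.97 p [ 0.0343 -0.4625  0.7949] q [ 0.1646  0.0198  1.3185  0.7876 -0.0299  2.0019  1.477 ] F [1.7048 2.1928 0.2194] w 1.0028935213974064 gf 0.0
[[-0.0077  0.941  -0.3384]
 [ 0.9992  0.0204  0.034 ]
 [ 0.0389 -0.3379 -0.9404]] tilt 19.88191565915323
```

```bash
python3 -m creep '[[-0.5,0,-1,0,1],[-0.5,0,-1,0,1],[-0.5,0,-1,0,1],[-0.5,0,-1,0,1]]' >/dev/null;python3 st.py; python3 -m creep '[[-0.5,0,-1,0,1],[-0.5,0,-1,0,1],[-0.5,0,-1,0,1]]' >/dev/null; python3 st.py
```

```text
t 8.47 p [ 0.0251 -0.4663  0.8553] q [ 0.2468  0.0398  1.3182  0.6403 -0.08    2.002   1.5056] F [-0.8444 -0.2593 -0.366 ] w 0.9951065166515708 gf 0.0
[[ 0.0083  0.8839 -0.4675]
 [ 0.9991  0.012   0.0405]
 [ 0.0414 -0.4674 -0.8831]] tilt 27.986677374425987
t 8.85 p [ 0.0193 -0.4589  0.9   ] q [ 0.2167  0.0213  1.3182  0.5404 -0.049   2.002   1.4949] F [0.8258 0.2251 0.42  ] w 1.0029917199639828 gf 0.0
[[ 0.014   0.8302 -0.5573]
 [ 0.9988  0.0148  0.0472]
 [ 0.0475 -0.5573 -0.8289]] tilt 34.00931343262493
```

```bash
python3 -m creep '[[-0.5,0,-1,0,1],[-0.5,0,-1,0,1],[-0.4,0,-1,0,1]]' >/dev/null; python3 st.py
```

```text
t 9.22 p [ 0.0101 -0.4497  0.9362] q [ 0.4308  0.0131  1.065   0.4527 -0.0103  2.0019  1.4764] F [ 0.3232 -0.6324 -1.0596] w 0.9989190189766258 gf 0.0
[[ 0.0245  0.7786 -0.6271]
 [ 0.9986  0.0109  0.0525]
 [ 0.0477 -0.6274 -0.7772]] tilt 38.99480287819357
```

```bash
python3 -m creep '[[0,0,0,-0.6,1],[0,0,0,-0.6,1]]' >/dev/null; python3 st.py '[0.45,-0.25,0.7]' '[0.45,0.2,0.45]'
```

```text
t 9.47 p [ 0.0089 -0.4494  0.936 ] q [ 0.44    0.0125  1.0579  0.4534 -0.0114  2.002   1.5619] F [-0.0118  0.1147  0.09  ] w 1.0017459180081507 gf 0.0
[[-0.0594  0.7753 -0.6288]
 [ 0.9971  0.0762 -0.0003]
 [ 0.0477 -0.627  -0.7776]] tilt 38.9601236102995
to [ 0.45 -0.25  0.7 ] units [ 6.9203 11.3766  2.1122]
to [0.45 0.2  0.45] units [19.5724 12.2354 -0.0813]
```

```bash
python3 -m creep '[[0.5,0.8,0.5,0,1],[0.58,0.95,0.3,0,1],[0.58,0.95,0.2,0,1],[0.58,0.95,0.2,0,1],[0.58,0.95,0.2,0,1],[0.58,0.95,0.2,0,1],[0.58,0.95,0.1,0,1],[0.58,0.95,0.1,0,1],[0.58,0.95,0.1,0,1],[0.58,0.95,0.1,0,1],[0.58,0.95,0.1,0,1],[0.58,0.95,0.1,0,1]]' >/dev/null; python3 st.py '[0.45,0.2,0.45]'
```

```text
t 10.97 p [ 0.4285 -0.2589  0.7161] q [ 0.0995  0.0353 -0.1285  1.1256  0.6844  1.8554  0.2742] F [ 0.4737 -0.8248  0.2072] w 0.9982684157980348 gf 0.0
[[-0.0421  0.7958 -0.6041]
 [ 0.9975  0.0677  0.0196]
 [ 0.0565 -0.6018 -0.7967]] tilt 37.188250325321185
to [0.45 0.2  0.45] units [13.1265  1.1815 -1.4497]
```

```bash
python3 st.py '[0.451,-0.035,0.267]' | tail -1;  python3 - <<'E'
from h import *
s=readout.observe();M=R.from_rotvec(s['ee_rot']).as_matrix()
print(M.T@np.array([0,.12,0])/.04, M.T@np.array([.022,-1,0])*.04/.04)
E
```

```text
to [ 0.451 -0.035  0.267] units [11.2141  0.719   5.7319]
[ 2.38733907  0.20313847 -1.80536615] [-0.79670692 -0.04576755  0.60303185]
```

```bash
python3 -m creep '[[0.94,0.06,0.48,0,0.5],[0.94,0.06,0.48,0,0],[0.94,0.06,0.48,0,0],[0.94,0.06,0.48,0,0],[0.94,0.06,0.48,0,0],[0.94,0.06,0.48,0,0],[0.94,0.06,0.48,0,0],[0.94,0.06,0.48,0,0],[0.94,0.06,0.48,0,0],[0.94,0.06,0.48,0,0],[0.94,0.06,0.48,0,0],[0.94,0.06,0.48,0,0]]' 20 >/dev/null; python3 st.py '[0.451,-0.075,0.267]'
python3 - <<'E'
from h import *
cv2.imwrite('pics/s1.png',vision.get_image('side')['pixels'])
E
```

```text
t 12.47 p [ 0.4501 -0.0363  0.2599] q [-0.183   0.2684 -0.393   1.9934  0.6912  1.3245 -0.8415] F [ 0.7808 -0.4365  0.1502] w 0.011375083110578256 gf 0.0
[[-0.0417  0.7949 -0.6054]
 [ 0.9975  0.0676  0.02  ]
 [ 0.0569 -0.603  -0.7957]] tilt 37.27876968971298
to [ 0.451 -0.075  0.267] units [-0.8774 -0.0386  0.5696]
```

View pics/s1.png

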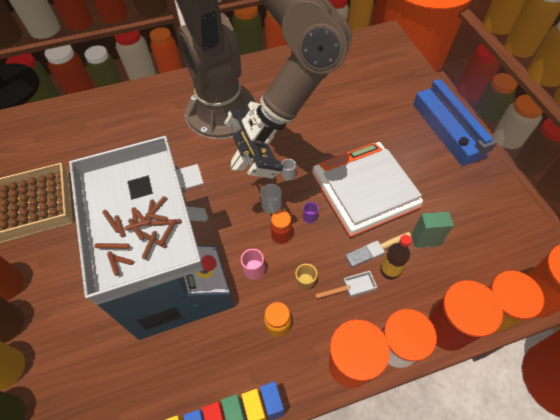

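The gripper is at about (255,160) in front of the gate plate at (192,177), closed and clear. Now I'll push.

```bash
python3 -m creep '[[-0.4,-0.02,0.3,0,0],[-0.4,-0.02,0.3,0,0],[-0.4,-0.02,0.3,0,0],[-0.4,-0.02,0.3,0,0],[-0.2,-0.01,0.15,0,0]]' | egrep 'pos|force'
python3 -m creep '[[-0.2,-0.01,0.15,0,0],[-0.2,-0.01,0.15,0,0]]'| egrep 'pos|force'
python3 -m creep '[[-0.2,-0.01,0.15,0,0]]'| egrep 'pos|force'
```

```text
position: [0.453, -0.1239, 0.2618]
force: [-1.6, 3.5, 2.3]
gripper_force: 1.8
position: [0.4539, -0.1426, 0.2614]
force: [-1.9, 4.6, 2.2]
gripper_force: 1.8
position: [0.4545, -0.1461, 0.2608]
force: [-33.3, 67.8, 38.2]
gripper_force: 34.1
```

```bash
python3 -m creep '[[0.3,0.01,-0.22,0,0],[0.8,0.04,-0.6,0,0.3],[0.8,0.04,-0.6,0,0.8]]'| egrep 'pos|force'
python3 - <<'E'
from h import *
np.set_printoptions(precision=4,suppress=True)
im=vision.get_image('top');W=cloud(im);x,y,z=W[...,0],W[...,1],W[...,2]
cv2.imwrite('pics/t1.png',cv2.resize(im['pixels'][120:320,240:500],None,fx=3,fy=3))
m=(z>.262)&(z<.275)&(y>-.2)&(y<-.11)&(x>.42)&(x<.49);P=W[m];print(len(P),P.max(0) if len(P) else 0)
E
python3 st.py '[0.432,0.19,0.22]' '[0.432,0.10,0.10]' '[0.432,0.047,0.055]'
```

```text
position: [0.4504, -0.0573, 0.2609]
force: [0.1, 0.4, 0.0]
gripper_force: 0.0
237 [ 0.4895 -0.1591  0.275 ]
t 13.95 p [ 0.4511 -0.0514  0.2604] q [-0.1486  0.2533 -0.3942  2.0094  0.7047  1.2971 -0.8064] F [ 1.1688  6.3513 -0.6105] w 0.2148525552951244 gf 0.0
[[-0.0549  0.7969 -0.6016]
 [ 0.9963  0.0838  0.02  ]
 [ 0.0664 -0.5982 -0.7986]] tilt 37.00722479361365
to [0.432 0.19  0.22 ] units [ 5.443   0.0093 -2.7094]
to [0.432 0.1   0.1  ] units [ 5.4547 -0.2393  1.0323]
to [0.432 0.047 0.055] units [ 5.0755 -0.3729  2.7234]
```

View pics/t1.png

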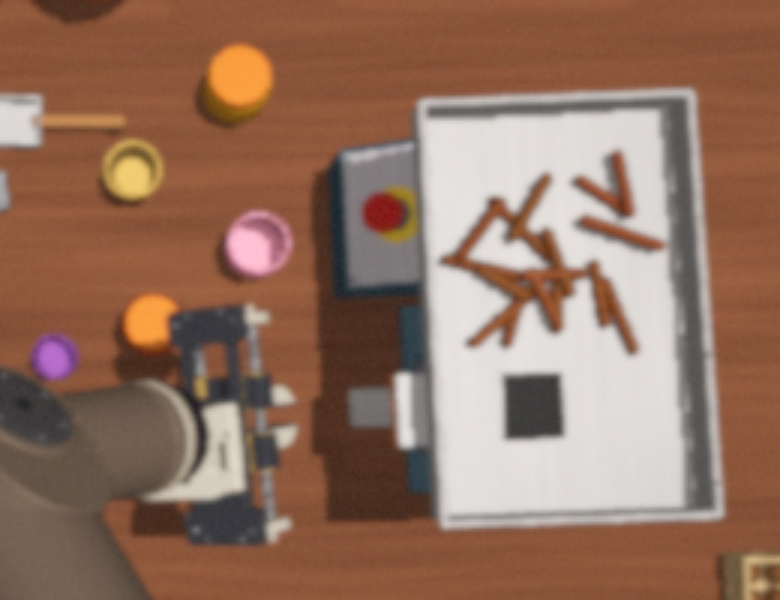

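Gate is shut: the lip edge moved 32 mm to its stop, now at crop (408,410). The gripper is clear at (270,410) and the bystanders are unmoved. Next is the tin: pre-grasp on its tilted approach line.

```bash
python3 -m creep '[[0.8,0,-0.3,0,0.84],[0.9,-0.06,-0.3,0,0.84],[0.9,-0.06,-0.2,0,0.84],[0.9,-0.06,-0.2,0,0.84],[0.9,-0.06,-0.2,0,0.84],[0.7,-0.06,-0.1,0,0.84]]' >/dev/null; python3 st.py '[0.4317,0.047,0.06]'
python3 - <<'E'
from h import *
np.set_printoptions(precision=4,suppress=True)
im=vision.get_image('side');W=cloud(im);cv2.imwrite('pics/s2.png',cv2.resize(im['pixels'][80:290,190:430],None,fx=2.5,fy=2.5))
x,y,z=W[...,0],W[...,1],W[...,2]
P=W[(abs(x-.432)<.045)&(abs(y-.047)<.045)&(z>.062)&(z<.078)];print(len(P),(P.min(0)+P.max(0))/2,P.max(0)-P.min(0))
E
```

```text
t 14.7 p [0.425 0.136 0.178] q [-0.4611  0.4945 -0.4805  1.9184  0.6457  1.3825 -1.1999] F [ 0.328  -0.6553  0.2699] w 0.8292400533840067 gf 0.0
[[-0.052   0.7952 -0.6041]
 [ 0.9967  0.0795  0.0189]
 [ 0.063  -0.6012 -0.7966]] tilt 37.18884390510165
to [0.4317 0.047  0.06  ] units [ 0.0036 -0.0661  3.8222]
120 [0.4319 0.0445 0.0696] [0.0629 0.0592 0.0142]
```

View pics/s2.png

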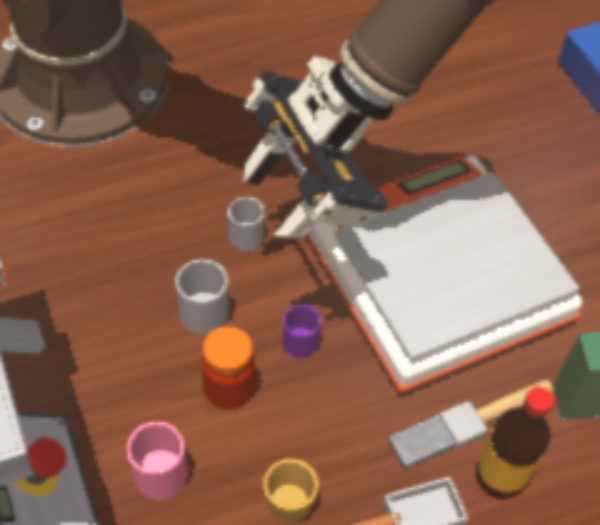

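Gripper is aligned behind the tin (crop 203,297), clear of the decoy cup (247,222) and the chilli jar (228,365).

```bash
python3 -m creep '[[0,-0.01,0.55,0,0.84],[0,-0.01,0.55,0,0.84],[0,-0.01,0.55,0,0.84],[0,-0.01,0.55,0,0.84],[0,-0.01,0.5,0,0.84],[0,-0.01,0.5,0,0.84],[0,0,0.35,0,0.84],[0,0,0.28,0,0.84]]' |egrep 'pos|for'; python3 -m creep '[[0,0,0,0,0.3],[0,0,0,0,0.3],[0,0,0,0,0.3],[0,0,0,0,0.3]]' 20;python3 st.py '[0.4545,-0.156,0.06]'
```

```text
position: [0.4321, 0.0423, 0.0561]
force: [1.0, -0.1, -0.4]
gripper_force: 0.0
clock: 16.25
position: [0.4322, 0.0432, 0.057]
ee_rot: [1.767, 1.9, -0.573]
force: [-0.9, 1.5, 2.7]
width: 0.636
gripper_force: 19.9
t 16.25 p [0.4322 0.0432 0.057 ] q [-0.3755  0.6294 -0.3961  2.1172  0.8504  1.0936 -1.34  ] F [-0.9086  1.5147  2.7097] w 0.6356270241068573 gf 19.90805103499497
[[-0.0512  0.7957 -0.6036]
 [ 0.9967  0.079   0.0196]
 [ 0.0633 -0.6006 -0.7971]] tilt 37.14986983185388
to [ 0.4545 -0.156   0.06  ] units [-4.037   0.1645  3.0914]
```

```bash
python3 -m creep '[[-0.05,0,-0.06,0,0.3],[-0.05,0,-0.06,0,0.3],[0,0,0,0,0.3]]' |egrep 'pos|for'; python3 -m creep '[[-0.3,0.01,0.22,0,0.3],[-0.45,0.02,0.34,0,0.3],[-0.45,0.02,0.34,0,0.3],[-0.45,0.02,0.34,0,0.3],[-0.45,0.02,0.34,0,0.3],[-0.45,0.02,0.34,0,0.3],[-0.3,0.01,0.22,0,0.3],[-0.3,0.01,0.22,0,0.3],[0,0,0,0,0.3]]'|egrep 'pos|for'; python3 st.py '[0.4545,-0.156,0.067]'
python3 - <<'E'
from h import *
np.set_printoptions(precision=4,suppress=True)
im=vision.get_image('side');cv2.imwrite('pics/s3.png',cv2.resize(im['pixels'][120:290,140:340],None,fx=3,fy=3))
E
```

```text
position: [0.432, 0.0424, 0.0632]
force: [-0.1, 0.7, -1.3]
gripper_force: 19.9
position: [0.4492, -0.1152, 0.0641]
force: [0.2, 1.2, -0.4]
gripper_force: 19.9
t 17.75 p [ 0.4492 -0.1152  0.0641] q [-0.1283  0.5605 -0.2881  2.229   1.0438  0.9362 -1.2053] F [ 0.2413  1.1813 -0.4004] w 0.63527341247881 gf 19.89570106788051
[[-0.0499  0.7951 -0.6044]
 [ 0.9969  0.0769  0.019 ]
 [ 0.0616 -0.6016 -0.7964]] tilt 37.20878254153934
to [ 0.4545 -0.156   0.067 ] units [-0.8617  0.0554  0.6883]
```

View pics/s3.png

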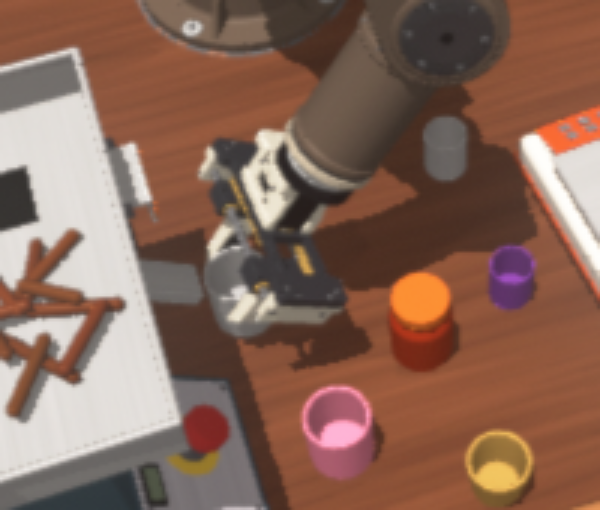

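Tin is held upright at crop (240,285), just before the spout (175,282). I'll go the last 4 cm slowly.

```bash
python3 -m creep '[[-0.22,0.02,0.17,0,0.3],[-0.22,0.01,0.17,0,0.3],[0,0,0,0,0.3]]' |egrep 'pos|for'; python3 -m creep '[[-0.22,0.01,0.17,0,0.3],[-0.2,0.01,0.17,0,0.3],[0,0,0,0,0.3]]'|egrep 'pos|for'; python3 st.py '[0.4545,-0.156,0.061]'
```

```text
position: [0.452, -0.1374, 0.0639]
force: [-0.3, -0.1, -1.5]
gripper_force: 19.9
position: [0.4545, -0.1589, 0.0632]
force: [-0.2, 0.2, -1.7]
gripper_force: 19.9
t 18.55 p [ 0.4545 -0.1589  0.0632] q [-0.0573  0.5563 -0.2504  2.2375  1.1074  0.8902 -1.1656] F [-0.1984  0.1706 -1.6539] w 0.6369367298786585 gf 19.895817032343075
[[-0.0499  0.795  -0.6046]
 [ 0.9969  0.0768  0.0188]
 [ 0.0614 -0.6017 -0.7963]] tilt 37.218711166295435
to [ 0.4545 -0.156   0.061 ] units [0.0904 0.0048 0.125 ]
```

```bash
python3 -m creep '[[0.045,0,0.06,0,0.3],[0.045,0,0.06,0,0.3],[0,0,0,0,0.3]]' |egrep 'pos|for'; python3 -m creep '[[0,0,0,0,0.75],[0,0,0,0,0.78],[0,0,-0.3,0,0.8],[0,0,-0.6,0,0.8],[0,0,-1,0,0.8],[0,0,-1,0,0.8],[0,0,-1,0,0.8]]'|egrep 'pos|for'
python3 - <<'E'
from h import *
np.set_printoptions(precision=4,suppress=True)
im=vision.get_image('side');cv2.imwrite('pics/s4.png',cv2.resize(im['pixels'][120:290,140:340],None,fx=3,fy=3))
for n in('side','top'):
    W=cloud(im if n=='side' else vision.get_image(n));x,y,z=W[...,0],W[...,1],W[...,2]
    P=W[(abs(x-.454)<.04)&(y>-.2)&(y<-.09)&(z>.066)&(z<.0785)];print(n,len(P),P.min(0),P.max(0))
E
python3 st.py '[0.635,-0.1745,0.1604]'
```

```text
position: [0.455, -0.1574, 0.057]
force: [0.2, 0.6, 0.0]
gripper_force: 19.9
position: [0.4447, -0.0625, 0.183]
force: [2.3, -0.6, -0.8]
gripper_force: 0.0
side 69 [ 0.4276 -0.1846  0.0663] [ 0.4864 -0.1261  0.0781]
top 48 [ 0.4275 -0.1752  0.0665] [ 0.4834 -0.1228  0.0783]
t 19.9 p [ 0.4467 -0.0601  0.1843] q [-0.1638  0.3509 -0.3752  2.1145  0.7888  1.1581 -0.962 ] F [-0.6297  0.1277  0.708 ] w 0.7993081283340651 gf 0.0
[[-0.0512  0.7972 -0.6015]
 [ 0.9963  0.0824  0.0244]
 [ 0.069  -0.598  -0.7985]] tilt 37.01453253027378
to [ 0.635  -0.1745  0.1604] units [-2.1607  4.4394  2.6377]
```

View pics/s4.png

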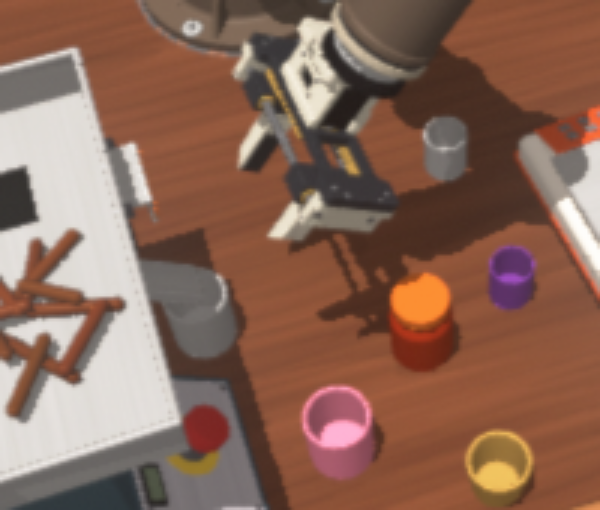

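Tin stands upright under the spout (crop 203,312; centre ≈(0.456,-0.155)), decoys and bystanders undisturbed. Next is the knob (crop 205,428).

```bash
python3 -m creep '[[-0.2,0.6,-0.3,0,0.6],[-0.4,0.85,-0.1,0,0.6],[-0.4,0.85,-0.1,0,0.6],[-0.4,0.85,-0.1,0,0.6],[-0.4,0.85,0,0,0.6],[-0.4,0.5,0,0,0.6],[0,0,0,0,0.6]]'|egrep 'pos|for'; python3 st.py '[0.635,-0.1745,0.1604]'
python3 - <<'E'
from h import *
np.set_printoptions(precision=4,suppress=True)
for n in('side','top'):
    im=vision.get_image(n)
    W=cloud(im);x,y,z=W[...,0],W[...,1],W[...,2]
    if n=='top': cv2.imwrite('pics/t4.png',cv2.resize(im['pixels'][100:300,280:480],None,fx=3,fy=3))
    b=im['pixels'].astype(int);red=(b[...,2]>90)&(b[...,1]<60)&(b[...,0]<70)&(z>.13)&(z<.22)&(y<-.1)&(y>-.3)&(x>.57)&(x<.7)
    K=W[red];print(n,len(K),K.min(0),K.max(0))
E
```

```text
position: [0.6281, -0.1068, 0.257]
force: [-0.8, 1.2, 0.6]
gripper_force: 0.0
t 20.77 p [ 0.6281 -0.1068  0.257 ] q [-0.0594  0.4902 -0.2947  1.6474  0.8004  1.3106 -0.5952] F [-0.7937  1.1878  0.6269] w 0.598009158777776 gf 0.0
[[-0.0489  0.7952 -0.6043]
 [ 0.9969  0.076   0.0194]
 [ 0.0613 -0.6015 -0.7965]] tilt 37.2016443512797
to [ 0.635  -0.1745  0.1604] units [ 0.1059 -0.003   3.0774]
side 167 [ 0.6198 -0.1846  0.154 ] [ 0.6541 -0.1544  0.179 ]
top 127 [ 0.6171 -0.1866  0.1563] [ 0.6481 -0.155   0.1826]
```

View pics/t4.png

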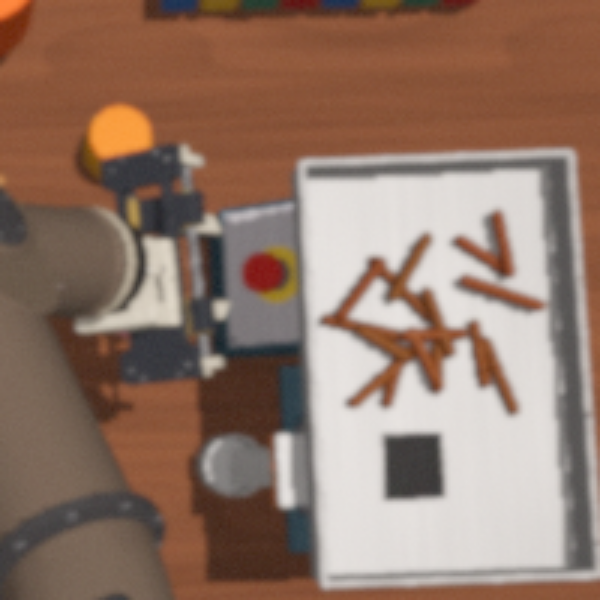

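Fingers straddle the knob (crop 265,272), with the tin under the spout at (235,465). Now I'll advance along the tool axis.

```bash
python3 -m creep '[[0.02,0,0.5,0,0.6],[0.02,0,0.5,0,0.6],[0.02,0,0.5,0,0.6],[0.02,0,0.4,0,0.6],[0.02,0,0.3,0,0.6],[0,0,0,0,0.6]]'|egrep 'pos|for';python3 -m creep '[[0,0,0.3,0,0.6],[0,0,0.25,0,0.6],[0,0,0.2,0,0.6],[0,0,0,0,0.6]]'|egrep 'pos|for'; python3 st.py '[0.635,-0.1745,0.1604]'
```

```text
position: [0.6325, -0.1558, 0.1837]
force: [0.1, -1.1, 0.9]
gripper_force: 0.0
position: [0.6344, -0.1738, 0.1601]
force: [-1.4, 0.1, 0.3]
gripper_force: 0.0
t 22.12 p [ 0.6344 -0.1738  0.1601] q [ 0.0164  0.5906 -0.2477  1.7457  0.9054  1.1117 -0.6685] F [-1.4212  0.0658  0.2707] w 0.5993503158993476 gf 0.0
[[-0.0511  0.7952 -0.6042]
 [ 0.9968  0.0778  0.018 ]
 [ 0.0613 -0.6014 -0.7966]] tilt 37.1937745121547
to [ 0.635  -0.1745  0.1604] units [-0.0201  0.0142  0.13  ]
```

```bash
python3 -m creep '[[0,0,0,0,0.2],[0,0,0,0,0.2],[0,0,0,0,0.2],[0,0,0,0,0.2]]' 30; python3 - <<'E'
from h import *
s=readout.observe();M=R.from_rotvec(s['ee_rot']).as_matrix()
print(M.T@np.array([-.014,.643,.766])*.001/.04)
E
```

```text
clock: 22.62
position: [0.6342, -0.1729, 0.1609]
ee_rot: [1.767, 1.899, -0.575]
force: [-5.3, 2.9, 4.3]
width: 0.409
gripper_force: 30.0
[ 0.00123336  0.00125749 -0.0249429 ]
```

```bash
python3 -m creep '[[0.005,0.005,-0.1,0,0.2],[0.005,0.005,-0.1,0,0.2],[0,0,0,0,0.2]]'|egrep 'pos|for';  python3 -m creep '[[0.005,0.005,-0.08,0,0.2],[0.005,0,-0.06,0,0.2],[0,0,0,0,0.2]]'|egrep 'pos|for'
```

```text
position: [0.6341, -0.1677, 0.1671]
force: [-5.8, 0.4, 1.5]
gripper_force: 30.0
position: [0.634, -0.1651, 0.1703]
force: [-0.0, -4.6, -10.0]
gripper_force: 30.0
```

```bash
python3 -m creep '[[0,0,0,0,0.6],[0,0,0,0,0.6],[0,0,-0.2,0,0.6],[0,0,-0.4,0,0.6],[0,0,-0.4,0,0.6],[0,0,-0.4,0,0.6],[0,0,0,0,0],[0,0,0,0,0]]' |egrep 'clock|pos|for'
python3 - <<'E'
from h import *
np.set_printoptions(precision=4,suppress=True)
n='side'
im=vision.get_image(n)
W=cloud(im);x,y,z=W[...,0],W[...,1],W[...,2]
b=im['pixels'].astype(int);red=(b[...,2]>90)&(b[...,1]<60)&(b[...,0]<70)&(z>.13)&(z<.22)&(y<-.1)&(y>-.3)&(x>.57)&(x<.7)
K=W[red];print(n,len(K),K.min(0),K.max(0),K.mean(0))
cv2.imwrite('pics/s5.png',cv2.resize(im['pixels'][150:300,140:290],None,fx=4,fy=4))
E
python3 -m creep '[[0,0,0,0,0],[0,0,0,0,0],[0,0,0,0,0],[0,0,0,0,0],[0,0,0,0,0],[0,0,0,0,0],[0,0,0,0,0],[0,0,0,0,0],[0,0,0,0,0],[0,0,0,0,0],[0,0,0,0,0],[0,0,0,0,0]]' 20|egrep 'clock|pos|for'; python3 st.py '[0.6348,-0.1670,0.1696]'
```

```text
clock: 24.38
position: [0.6308, -0.1309, 0.2156]
force: [-0.7, -0.4, 0.0]
gripper_force: 0.0
side 164 [ 0.6197 -0.181   0.1362] [ 0.6537 -0.1473  0.1879] [ 0.6393 -0.1638  0.1766]
clock: 25.92
position: [0.631, -0.1306, 0.2157]
force: [0.1, -0.0, -0.6]
gripper_force: 0.0
t 25.93 p [ 0.631  -0.1306  0.2157] q [-0.0319  0.5291 -0.2787  1.695   0.8391  1.2267 -0.6283] F [ 0.1003 -0.0242 -0.6206] w 0.008019131327999984 gf 0.0
[[-0.051   0.7953 -0.604 ]
 [ 0.9967  0.0785  0.0191]
 [ 0.0626 -0.6011 -0.7967]] tilt 37.181630793999936
to [ 0.6348 -0.167   0.1696] units [-0.0327  0.0011  1.5957]
```

View pics/s5.png

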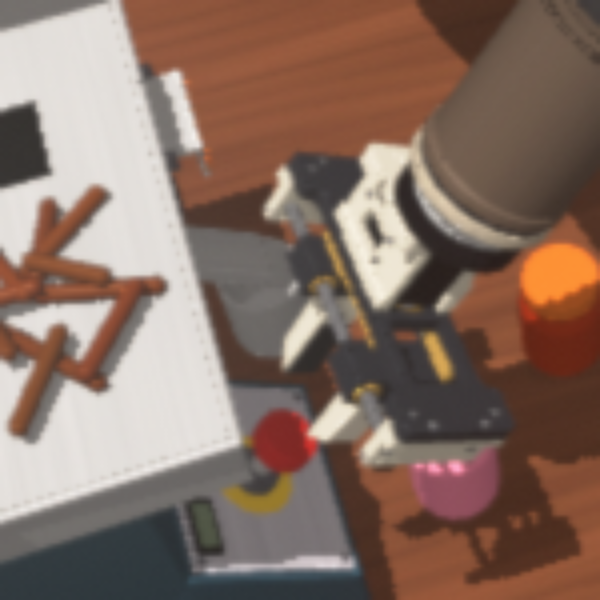

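The knob (crop 285,440) stands out by about 12 mm and is untouched. It has run for more than 2 s, with the tin still under the spout (245,310). Now I'll push it home with closed fingertips.

```bash
python3 -m creep '[[-0.01,0,0.4,0,0],[-0.01,0,0.4,0,0],[0,0,0.1,0,0],[0,0,0.1,0,0],[0,0,0,0,0]]'|egrep 'clock|pos|for'; python3 -m creep '[[0,0,0.1,0,0],[0,0,0.06,0,0],[0,0,0,0,0]]'|egrep 'pos|for';python3 -m creep '[[0,0,0.06,0,0],[0,0,0,0,0]]'|egrep 'pos|for'
```

```text
clock: 26.55
position: [0.6334, -0.1555, 0.184]
force: [0.1, 0.5, -0.3]
gripper_force: 0.0
position: [0.6342, -0.1582, 0.1802]
force: [-3.4, 4.2, 7.8]
gripper_force: 4.6
position: [0.6343, -0.1584, 0.1798]
force: [-10.4, 13.1, 22.6]
gripper_force: 12.4
```

```bash
python3 -m creep '[[0,0,-0.3,0,0],[0,0,-1,0,0],[0,0,-1,0,0],[0,0,-1,0,0.5],[0,0,0,0,0.84]]' |egrep 'clock|pos|for'
python3 - <<'E'
from h import *
np.set_printoptions(precision=4,suppress=True)
for n in('side','top'):
    im=vision.get_image(n)
    W=cloud(im);x,y,z=W[...,0],W[...,1],W[...,2]
    b=im['pixels'].astype(int);red=(b[...,2]>90)&(b[...,1]<60)&(b[...,0]<70)&(z>.13)&(z<.22)&(y<-.1)&(y>-.3)&(x>.57)&(x<.7)
    K=W[red];print(n,len(K),K.min(0),K.max(0),K.mean(0))
    P=W[(abs(x-.456)<.04)&(y>-.2)&(y<-.09)&(z>.066)&(z<.0785)];print(n,len(P),P.min(0),P.max(0))
    P=W[(z>.262)&(z<.275)&(y>-.2)&(y<-.11)&(x>.42)&(x<.49)];print('gate',P.max(0) if len(P) else 0)
E
python3 st.py '[0.455,-0.156,0.06]'
```

```text
clock: 27.8
position: [0.6272, -0.0782, 0.2849]
force: [0.8, -1.0, -0.5]
gripper_force: 0.0
side 168 [ 0.6186 -0.1848  0.155 ] [ 0.6538 -0.1543  0.1794] [ 0.6393 -0.17    0.1668]
side 70 [ 0.4277 -0.185   0.066 ] [ 0.4865 -0.1261  0.0762]
gate [ 0.4899 -0.1616  0.2742]
top 126 [ 0.6169 -0.1894  0.1529] [ 0.649  -0.1528  0.1795] [ 0.6321 -0.1695  0.168 ]
top 45 [ 0.4277 -0.1749  0.0662] [ 0.4834 -0.1244  0.0785]
gate [ 0.4895 -0.1574  0.2746]
t 27.9 p [ 0.6258 -0.0814  0.2823] q [-0.0932  0.4717 -0.3056  1.611   0.7766  1.3724 -0.5857] F [0.0839 0.0074 0.0072] w 0.26059547161210095 gf 0.0
[[-0.0511  0.7952 -0.6042]
 [ 0.9967  0.0786  0.0191]
 [ 0.0627 -0.6013 -0.7966]] tilt 37.195343813287764
to [ 0.455 -0.156  0.06 ] units [ 2.0937 -4.5089  5.4053]
```

Knob is home again (same pixels and height as at the start), with tin and gate in place. Now I'll fetch the tin.

```bash
python3 -m creep '[[0.35,-0.75,0.2,0,0.84],[0.35,-0.75,0.3,0,0.84],[0.35,-0.75,0.3,0,0.84],[0.35,-0.75,0.3,0,0.84],[0.35,-0.75,0.4,0,0.84],[0.35,-0.75,0.4,0,0.84],[0,0,0,0,0.84]]'|egrep 'pos|for'; python3 st.py '[0.455,-0.1545,0.061]'
```

```text
position: [0.4438, -0.0761, 0.166]
force: [0.4, 0.4, 0.0]
gripper_force: 0.0
t 28.77 p [ 0.4438 -0.0761  0.166 ] q [-0.1517  0.3766 -0.3559  2.1419  0.8192  1.1204 -0.981 ] F [0.3891 0.4001 0.0174] w 0.8348433083933632 gf 0.0
[[-0.0538  0.794  -0.6055]
 [ 0.9969  0.0777  0.0134]
 [ 0.0577 -0.6029 -0.7957]] tilt 37.278896656399226
to [ 0.455  -0.1545  0.061 ] units [0.0179 0.093  3.4111]
```

```bash
python3 -m creep '[[0,0.02,0.5,0,0.84],[0,0.02,0.5,0,0.84],[0,0.02,0.5,0,0.84],[0,0.02,0.5,0,0.84],[0,0.01,0.5,0,0.84],[0.01,0,0.4,0,0.84],[0,0,0.3,0,0.84],[0,0,0.2,0,0.84]]' |egrep 'pos|for'; python3 -m creep '[[0,0,0,0,0.3],[0,0,0,0,0.3],[0,0,0,0,0.3],[0,0,0,0,0.3]]' 20|egrep 'wid|pos|for'
python3 -m creep '[[-0.04,0,-0.05,0,0.3],[-0.04,0,-0.05,0,0.3],[0,0,0,0,0.3]]' 20|egrep 'wid|pos|for';python3 st.py '[0.47,0.0,0.064]' '[0.47,0.02,0.2]' '[0.498,0.333,0.2]'
```

```text
position: [0.4591, -0.1561, 0.0587]
force: [-0.1, 0.5, 0.1]
gripper_force: 0.0
position: [0.4592, -0.1551, 0.0594]
force: [-0.3, -0.1, -0.3]
width: 0.639
gripper_force: 19.9
position: [0.459, -0.1555, 0.0646]
force: [0.5, -0.3, -1.7]
width: 0.638
gripper_force: 19.9
t 30.65 p [ 0.459  -0.1555  0.0646] q [-0.0666  0.556  -0.2447  2.227   1.0964  0.8922 -1.1541] F [ 0.5434 -0.3349 -1.6612] w 0.6383600293458289 gf 19.873937830332835
[[-0.0507  0.7954 -0.604 ]
 [ 0.9967  0.0784  0.0195]
 [ 0.0629 -0.6011 -0.7967]] tilt 37.1806845442393
to [0.47  0.    0.064] units [ 3.0872  0.5787 -2.1832]
to [0.47 0.02 0.2 ] units [ 1.4313  0.6843 -5.1926]
to [0.498 0.333 0.2  ] units [ 7.6195  1.9952 -9.8518]
```

```bash
python3 -m creep '[[0.25,0.025,-0.19,0,0.3],[0.35,0.035,-0.26,0,0.3],[0.35,0.035,-0.26,0,0.3],[0.35,0.035,-0.26,0,0.3],[0,0,0,0,0.3]]'|egrep 'pos|for'
python3 -m creep '[[-0.3,0.01,-0.4,0,0.3],[-0.4,0.01,-0.53,0,0.3],[-0.4,0.01,-0.53,0,0.3],[-0.4,0.01,-0.53,0,0.3],[-0.4,0.01,-0.53,0,0.3],[-0.4,0.01,-0.53,0,0.3],[-0.3,0,-0.4,0,0.3],[0,0,0,0,0.3]]'|egrep 'pos|for'
python3 st.py '[0.498,0.333,0.21]' '[0.498,0.333,0.138]'
```

```text
position: [0.4596, -0.0882, 0.0637]
force: [-0.5, -0.2, -2.1]
gripper_force: 19.9
position: [0.4583, -0.0903, 0.2377]
force: [-0.6, -0.6, -1.2]
gripper_force: 19.9
t 32.27 p [ 0.4583 -0.0903  0.2377] q [-0.0998  0.2735 -0.3553  2.05    0.7556  1.2148 -0.797 ] F [-0.6456 -0.5599 -1.1993] w 0.6365485568702133 gf 19.873867006678267
[[-0.0488  0.7954 -0.6041]
 [ 0.9968  0.0774  0.0214]
 [ 0.0638 -0.6011 -0.7967]] tilt 37.18793666426589
to [0.498 0.333 0.21 ] units [ 8.7882  1.794  -5.6216]
to [0.498 0.333 0.138] units [ 9.8755  1.7555 -4.1876]
```

```bash
python3 -m creep '[[0.4,0.1,-0.3,0,0.3],[0.8,0.16,-0.5,0,0.3],[0.8,0.16,-0.5,0,0.3],[0.8,0.16,-0.5,0,0.3],[0.8,0.16,-0.5,0,0.3],[0.8,0.16,-0.5,0,0.3],[0.8,0.16,-0.5,0,0.3],[0.8,0.16,-0.5,0,0.3],[0.8,0.16,-0.5,0,0.3],[0.8,0.16,-0.5,0,0.3],[0.5,0.16,-0.4,0,0.3],[0,0,0,0,0.3]]'|egrep 'pos|for'
python3 st.py '[0.498,0.333,0.16]' '[0.498,0.333,0.141]'
```

```text
position: [0.4949, 0.3011, 0.2057]
force: [-0.2, 0.2, -1.9]
gripper_force: 19.9
t 33.77 p [0.4949 0.3011 0.2057] q [-0.6369  0.6912 -0.4497  1.4596  0.6285  1.6426 -1.1466] F [-0.2489  0.2336 -1.8655] w 0.6345148604546357 gf 19.874336192111173
[[-0.0552  0.7951 -0.6039]
 [ 0.9965  0.0817  0.0164]
 [ 0.0624 -0.6009 -0.7969]] tilt 37.16611324887419
to [0.498 0.333 0.16 ] units [1.3205 0.1245 0.5618]
to [0.498 0.333 0.141] units [1.6073 0.1167 0.9403]
```

```bash
python3 -m creep '[[0.35,0.03,0.14,0,0.3],[0.35,0.03,0.14,0,0.3],[0.35,0.03,0.14,0,0.3],[0.28,0.03,0.14,0,0.3],[0,0,0,0,0.3]]'|egrep 'pos|for'
python3 -m creep '[[0.14,0,0.18,0,0.3],[0.09,0,0.12,0,0.3],[0.04,0,0.05,0,0.3],[0,0,0,0,0.3]]'|egrep 'pos|for'
python3 st.py '[0.498,0.333,0.139]'
```

```text
position: [0.4994, 0.3273, 0.157]
force: [0.7, -0.8, -0.4]
gripper_force: 19.9
position: [0.5001, 0.3273, 0.1404]
force: [-0.1, 0.2, -1.5]
gripper_force: 19.9
t 34.9 p [0.5001 0.3273 0.1404] q [-0.6707  0.791  -0.4357  1.4424  0.6496  1.5815 -1.2068] F [-0.0977  0.158  -1.4817] w 0.6397414389109101 gf 19.874226528606442
[[-0.0511  0.7952 -0.6042]
 [ 0.9967  0.0784  0.0189]
 [ 0.0624 -0.6013 -0.7966]] tilt 37.19242619132965
to [0.498 0.333 0.139] units [ 0.1369 -0.0408  0.0638]
```

```bash
python3 -m creep '[[0.04,0,0.05,0,0.3],[0.015,0,0.02,0,0.3],[0,0,0,0,0.3]]'|egrep 'pos|for'
python3 -m creep '[[0.02,0,0.028,0,0.3],[0,0,0,0,0.3]]'|egrep 'pos|for'
python3 -m creep '[[0.015,0,0.02,0,0.3],[0,0,0,0,0.3]]'|egrep 'pos|for'
```

```text
position: [0.5001, 0.3275, 0.1369]
force: [-0.2, -0.4, -0.9]
gripper_force: 19.9
position: [0.5002, 0.3274, 0.1355]
force: [-0.1, 0.4, -0.8]
gripper_force: 19.9
position: [0.5001, 0.3274, 0.1354]
force: [-1.4, -0.8, 5.6]
gripper_force: 19.9
```

Contact with the pan. Release, back off and check.

```bash
python3 -m creep '[[0,0,0,0,0.75],[0,0,0,0,0.8],[0,0,-0.2,0,0.84],[0,0,-0.5,0,0.84],[0,0,-1,0,0.84],[0,0,-1,0,0.84],[0,0,-1,0,0.84],[0,0,0,0,0.84]]'|egrep 'clock|pos|for'
python3 - <<'E'
from h import *
np.set_printoptions(precision=4,suppress=True)
im=vision.get_image('side');cv2.imwrite('pics/s6.png',im['pixels'])
for n in('side','top'):
    W=cloud(im if n=='side' else vision.get_image(n));x,y,z=W[...,0],W[...,1],W[...,2]
    P=W[(abs(x-.5)<.05)&(abs(y-.333)<.06)&(z>.14)&(z<.155)];print(n,len(P),P.min(0),P.max(0),(P.min(0)+P.max(0))/2)
E
```

```text
clock: 36.78
position: [0.4898, 0.4202, 0.2555]
force: [-0.3, -0.4, -0.7]
gripper_force: 0.0
side 120 [0.4705 0.2964 0.1402] [0.5296 0.3566 0.1508] [0.5    0.3265 0.1455]
top 89 [0.4714 0.2995 0.1407] [0.5276 0.3584 0.1543] [0.4995 0.329  0.1475]
```

View pics/s6.png

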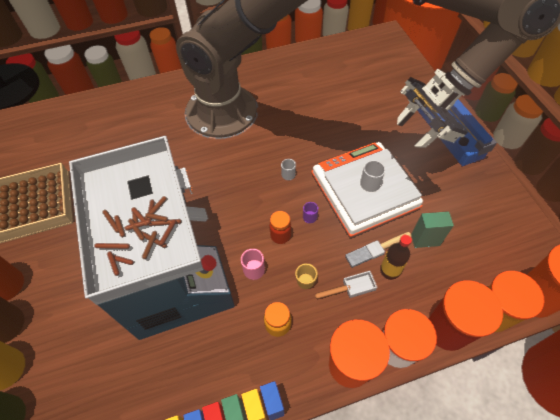

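Tin stands upright mid-pan at (372,176), about 6 mm off centre. The gate is shut (185,177), the knob is in (207,264), the bystanders are unmoved and the gripper is clear.

```bash
python3 -c "
from cell import sign_off
print(sign_off())"
```

```text
the job is handed in; nothing more can be done
None
```

The job is handed in with the tin upright on the scale pan about 6 mm off centre, the gate shut and the knob home after running untouched for over two seconds; nothing else on the counter looked moved in the last picture, and `sign_off()` gave no verdict.

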